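# Hook the blue tote out from under the shelf

## Robot

A 6-joint arm with a two-finger parallel gripper is mounted at the origin on the work surface. World frame = base frame: x ahead of the robot, y to its left, z up, the work surface at z = 0. Lengths are in mm, angles in degrees, forces in N, time in s.
With the tool pointing down it reaches from about 350 to 850 mm from the base axis. Payload 8.1 kg.
Tool frame: the origin (TCP) lies on the centre line of the jaws, within the pads' length; the fingertips stand 19 mm ahead of it and the grasp point (between the pads) is the TCP; z points along the fingers, y is the line along which they close (so a half turn about z gives the same grasp; the last joint's range is limited). The gripper opens to 85 mm and grips with 20 to 120 N. Pads are 22 mm wide; open, the fingers measure 114 mm over their backs; the gripper's body (76 mm by 85 mm) begins 54 mm behind the grasp point. The pads swing forward as they close: fully open they stand 13 mm farther back than shut.
Start: joints at [59.278, 7.471, 85.268, -0, 87.261, -4.893], TCP at [261.392, 540.074, 250.292] pointing down, gripper open.
Joint ranges: [-169.43, 169.43], [-51.17, 129.36], [1.28, 143.12], [-76.62, 256.62], [0, 156.53], [-152.29, 152.29]. Speed limits (degrees/s): [136.94, 136.94, 159.86, 180, 180, 180].

## Interface

Orientations are given as [roll, pitch, yaw] about the fixed x, y, z axes, in that order (R = Rz(yaw) Ry(pitch) Rx(roll)).
In Python, from bench import r gives the robot as it stands. The module is installed in compiled form; this text tells all that it offers.
- The arm moves only by the tool servo_tool, never from a script. Its arguments are lists of equal length, an entry for each row: "fingers": the finger opening in m, from 0 to 0.0854; "linear": the shift along the tool's x, y, z in m, a list of three; "rotation": the turn, a rotation vector about the tool's x, y, z in degrees, a list of three. A call has 1 to 10 rows; each row is the pose to reach, as a shift and turn from the pose commanded when the call began, along the tool's axes at that moment; what a row does not reach only later rows make up. A row lasts 1/10 s, in which the tool goes at most 50 mm and 8.59 degrees, less where a joint would pass 70% of its speed; a pose out of reach is approached as far as the arm can. A call with a gripper value outside its range is refused whole. The fingers move at their own pace and stop on an object; "force" is the grip in N (left out, the last holds). Time passes only in rows, so rows that repeat a pose let the fingers close. It gives the time, the measured TCP pose, the force, the opening and the grip force at its end, in the units of the state.
- r.sense(): the state, without advancing time (a new reading comes with each control period).
- r.snapshot(name): name is "side" or "top" or "wrist"; returns a dict with "frame" (400x640x3 uint8, red, green, blue), "fx", "fy", "cx", "cy" (pixels), "k1" (the pictures are not rectified: a ray, as slopes to the right and down, at radius r is drawn at 1 + k1 r^2 times it, then the intrinsics apply), "camera_from_world" (4x4, takes a point from world to camera coordinates). Camera axes: x right, y up, looking along -z (the intrinsics and any distortion apply to the point x, -y, -z); pixel columns grow to the right and rows downward; lengths in mm; the calibration is good to about 2 mm. A picture is of the moment at which its call begins. There is no depth.
- r.hand_in(): hands the job in; it is judged then, once.
The state is a dict: "time": time; "joint_pos": joint angles; "qd": joint speeds; "joint_efforts": joint torques, N m; "tool_pos": TCP position; "tcp_rot": TCP orientation; "ft_force": force on the tool from outside, world axes, zero at the start; "wrist_torque": the same for the moment, N m; "finger_gap": finger opening in mm; "grip_force": force on a finger pad.
Only numpy, scipy, OpenCV 4.12 (cv2) and the standard library are available. Lean on these libraries where they do the work, as an engineer would, in place of code of your own. Each camera call takes 0.05 s, during which the arm holds its last target. There are 200 camera calls.

## Task

Pick up the red-handled pull hook, drop its claw over the front lip of the blue tote under the rod shelf and drag the tote straight forward until its front lip stands over the yellow strip on the perforated plate. Then lift the hook out and set it down upright, on its foot and claw, clear of the blue tote. Move the tote only with the hook, keep it upright, and leave the white and orange totes and the glass jar where they are.

Things in the scene. Friction and masses are not known exactly. Their poses are not given: they have to be found in the camera images.
- hook: Loose pull hook, 0.2 kg, standing on its foot and claw. Origin: underside of the foot, below the handle's centre; z up, x towards the claw. Black foot 56 (x) x 60 (y) x 8 mm; red upright handle 32 (x) x 24 (y) mm, top at 100 mm: grip it across y at z = 75 mm. Black bar 10 x 10 mm runs from the handle along +x, underside at z = 40, top at z = 50 mm, to the claw.
- hook_claw (a point): Middle of the lower edge of the hook's claw, 120 mm along +x from the hook's origin, level with the foot's underside. The claw is a black plate hanging from the bar's end, 8 mm thick (x from 116 to 124 mm), 30 mm wide (y), 50 mm high.
- blue_tote: Loose blue open tote, about 0.4 kg, 110 (x) x 100 (y) x 60 mm high, walls 6 mm, with an outward rim (108 mm wide in y). Origin: centre of its underside; z up, front (-x) facing the robot. Six black-capped vials, 86 mm high, are fixed in its rear half and begin at x = +5 mm; between the front rim's inner edge (x = -49 mm) and the vials it is free for the claw.
- blue_tote_lip (a point): Middle of the blue tote's front lip, at its top: 55 mm in front of (-x) and 60 mm above the tote's origin. The lip here is 12 mm wide (x).
- white_tote: A tote exactly like the blue one but white; leave it alone. Origin: centre of its underside.
- orange_tote: A tote exactly like the blue one but orange; leave it alone. Origin: centre of its underside. The three totes stand side by side, 125 mm apart, in any order.
- jar: Glass jar with black lid, 64 mm across, 130 mm high, standing on the plate to the left; leave it alone. Origin: centre of its underside.
- shelf: Fixed shelf of steel rods on wooden corner posts over the totes, 430 (y) x 260 mm (x), 174 mm clear below, top at 186 mm. Origin: middle of its front edge on the plate (all things stand on this plate, its top 4 mm over the bench); x points into the shelf. A yellow strip on the plate lies before it at x = -80 to -40 mm along its whole front. The tote lips start at x = 25 to 40 mm.

How it is judged (in metres and radians):
On the way, in this order (a step that is already met when the one before it is completed fails the run):
1. the claw of the hook is behind the front lip of the blue tote, below its rim, with the tote still under the shelf (x of hook_claw in the frame of blue_tote between -0.055 and 0.01 m and y of hook_claw in the frame of blue_tote between -0.047 and 0.047 m and z of hook_claw in the frame of blue_tote below 0.052 m and x of blue_tote_lip in the frame of shelf above 0 m), for 0.1 s.
2. the blue tote has been drawn forward by the hook, its claw still in it, until its front lip stands over the yellow strip (x of hook_claw in the frame of blue_tote between -0.055 and 0.01 m and y of hook_claw in the frame of blue_tote between -0.047 and 0.047 m and z of hook_claw in the frame of blue_tote below 0.052 m and x of blue_tote_lip in the frame of shelf between -0.082 and -0.038 m), for 0.1 s.
At the end, for the whole second after the job is handed in: The blue tote rests flat, the middle of its front lip within 22 mm of the yellow strip's middle line, within 17 degrees of square to the shelf; the hook rests on its foot and claw on the plate or bench, upright within 10 degrees, not touching the blue tote (x of blue_tote_lip in the frame of shelf between -0.082 and -0.038 m and angle between the x axis of blue_tote and the x axis of shelf, either way round below 0.3 rad and angle between blue_tote's own z axis and vertical below 0.1 rad and linear speed of each of blue_tote, hook below 0.02 m/s and angle between hook's own z axis and vertical below 0.17 rad and height (world z) of hook below 0.014 m and contact force between hook and blue_tote below 0.1 N).
It fails at once if the white tote, the orange tote or the jar is shifted by more than 20 mm (distance of any of white_tote, orange_tote, jar from where it was at the start of the episode above 0.02 m).
It fails at once if the blue tote is touched by the gripper or arm with more than 2 N (contact force between any of the fingers, the arm and blue_tote above 2 N).
It fails at once if the blue tote is tipped by more than 20 degrees (angle between blue_tote's own z axis and vertical above 0.35 rad).
It also fails if it takes over 59 s, if anything falls off the work surface, if the arm or the gripper's body presses on something with over 40 N, if the wrist force passes 120 N, or if a joint passes its speed limit or range.

## Working session

There is one attempt and no reset: what is moved stays moved. The work goes in short steps, Python scripts to look and compute and a tool call to move; the robot and the scene stay as the last step left them, time stands still between calls to the robot, and variables do not carry over. Pictures are saved under pics/ and viewed, at most 10 in all, crops included, and the job is handed in when it is done.

Besides the shell and the picture viewer there is one more tool, called after "Call:" by a JSON object that holds its "name" and its "arguments", one argument or row to a line. servo_tool: Moves the arm, as the interface text tells. Its arguments: {"type":"object","properties":{"fingers":{"type":"array","items":{"type":"number"}},"linear":{"type":"array","items":{"type":"array","items":{"type":"number"}}},"rotation":{"type":"array","items":{"type":"array","items":{"type":"number"}}},"force":{"type":"number"}},"required":["fingers","linear","rotation"]}

```bash
mkdir -p pics; cat > h.py <<'E'
import numpy as np, cv2
from bench import r
def snap(n,f=None):
    s=r.snapshot(n)
    if f: cv2.imwrite('pics/'+f,cv2.cvtColor(s['frame'],cv2.COLOR_RGB2BGR))
    return s
def ray(s,u,v):
    K=np.array([[s['fx'],0,s['cx']],[0,s['fy'],s['cy']],[0,0,1.]])
    p=cv2.undistortPoints(np.array([[[u,v]]],float),K,np.array([s['k1'],0,0,0,0.]))[0,0]
    T=s['camera_from_world'];R=T[:3,:3]
    return -R.T@T[:3,3], R.T@np.array([p[0],-p[1],-1.])
def onz(s,u,v,z):
    o,d=ray(s,u,v); return o+d*(z-o[2])/d[2]
E
python3 - <<'E'
from h import *
a=snap('top','top1.png');b=snap('side','side1.png')
for s in(a,b):print(s['camera_from_world'].round(3).tolist(),s['k1'],s['fx'])
s=r.sense();print(s['tool_pos'],s['tcp_rot'],s['time'])
E
```

```text
[[0.025, -1.0, 0.003, 6.633], [0.998, 0.025, 0.06, -607.2], [-0.06, 0.001, 0.998, -1161.765], [0.0, 0.0, 0.0, 1.0]] -0.009546641089078177 441.66170659468094
[[0.806, -0.591, 0.025, -485.701], [0.276, 0.413, 0.868, -258.615], [-0.524, -0.692, 0.496, -766.42], [0.0, 0.0, 0.0, 1.0]] -0.12268951953432222 454.71613097808466
[261.15143748 539.68358864 249.36286745] [-1.79908360e+02 -8.87325204e-03  1.54170044e+02] 0.1
```

View pics/top1.png

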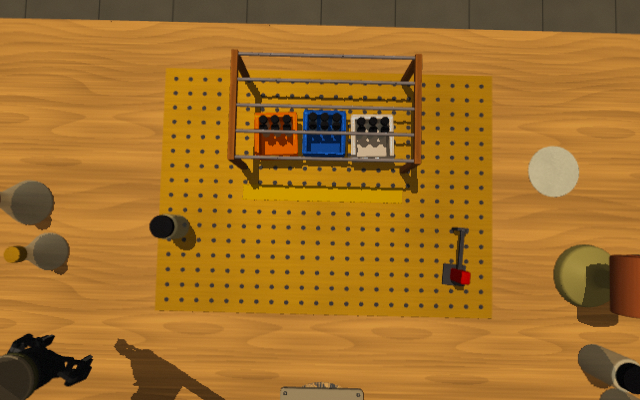

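View pics/side1.png

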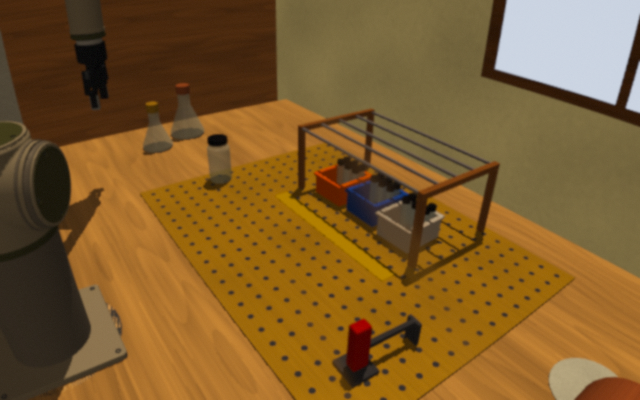

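The top view shows the hook's red handle at about (460,278) with its claw bar end at (460,231). The blue tote is the middle one, with its front lip at about (325,156), and the yellow strip spans rows 184–203. The jar is at (163,226). The side view agrees with this.

```bash
cat > m.py <<'E'
from h import *
def mask(s,name):
    h=cv2.cvtColor(s['frame'],cv2.COLOR_RGB2HSV)
    lo,hi={'red':((0,200,90),(5,255,255)),'blue':((105,150,40),(125,255,255)),'yel':((22,200,150),(30,255,255))}[name]
    m=cv2.inRange(h,lo,hi)
    n,l,st,c=cv2.connectedComponentsWithStats(m)
    return m,l,st,c
E
python3 - <<'E'
from m import *
s=snap('top')
f=s['frame']
m,l,st,c=mask(s,'red')
for i in range(1,len(st)):
    if st[i,4]>40: print('red',st[i],c[i],onz(s,*c[i],104).round(1))
m,l,st,c=mask(s,'blue')
for i in range(1,len(st)):
    if st[i,4]>20: print('blue',st[i],c[i])
ys,xs=np.nonzero(m[100:165,295:355]);ys+=100;xs+=295
for x in range(302,350,4): print(x,ys[xs==x].max() if (xs==x).any() else None,end='; ')
print()
print('strip px',f[193,300],f[175,300],f[215,300])
for x in (270,300,330,360,390): print(x,[tuple(int(q) for q in f[y,x]) for y in (182,184,186,188,190,198,200,202,204,206)])
for n,p,z in [('lipL',(304,157),64),('lipR',(346,158),64),('claw',(460,231),54),('postL',(233,160),190),('postR',(417,164),190),('strip front L',(244,198),4),('strip front R',(403,203),4)]: print(n,onz(s,*p,z).round(1))
big=cv2.resize(f[215:295,420:500],None,fx=5,fy=5,interpolation=cv2.INTER_CUBIC)
big2=cv2.resize(f[100:210,225:425],None,fx=3.6,fy=3.6,interpolation=cv2.INTER_CUBIC)
o=np.zeros((600,800,3),np.uint8);o[:396,:720]=big2
cv2.imwrite('pics/c1.png',o[:400,:720,::-1]);cv2.imwrite('pics/c2.png',big[:,:,::-1])
E
```

```text
red [460 271  10  13 109] [464.66972477 277.23853211] [ 418.4 -344.2  104. ]
blue [303 110  43  21 386] [324.70725389 118.44300518]
blue [317 117   4  13  45] [318.44444444 123.46666667]
blue [302 134  44  23 917] [323.56706652 145.25408942]
302 152; 306 155; 310 155; 314 155; 318 156; 322 156; 326 156; 330 156; 334 156; 338 156; 342 156; 346 None; 
strip px [202 150   0] [196 138  16] [187 129  15]
270 [(196, 137, 14), (156, 107, 11), (89, 64, 0), (203, 152, 0), (201, 152, 0), (202, 152, 0), (194, 138, 0), (197, 137, 16), (200, 140, 15), (191, 133, 14)]
300 [(195, 135, 12), (195, 137, 15), (90, 64, 0), (156, 114, 0), (203, 151, 0), (202, 153, 0), (198, 146, 0), (189, 131, 13), (189, 131, 17), (192, 134, 17)]
330 [(187, 131, 18), (185, 129, 13), (152, 105, 9), (92, 66, 0), (202, 150, 0), (201, 150, 0), (199, 149, 0), (185, 129, 14), (184, 127, 17), (184, 127, 12)]
360 [(181, 125, 11), (184, 128, 13), (174, 118, 10), (90, 66, 0), (199, 149, 0), (199, 149, 0), (202, 149, 0), (177, 126, 0), (191, 133, 15), (191, 133, 20)]
390 [(184, 128, 15), (170, 117, 20), (168, 117, 24), (88, 62, 0), (153, 112, 0), (197, 145, 0), (197, 146, 0), (192, 139, 0), (183, 127, 14), (184, 127, 14)]
lipL [711.9  59.6  64. ]
lipR [712.1 -48.9  64. ]
claw [ 531.2 -348.2   54. ]
postL [681.3 218.2 190. ]
postR [ 682.8 -204.2  190. ]
strip front L [605.5 220.7   4. ]
strip front R [ 602.8 -209.5    4. ]
```

View pics/c1.png

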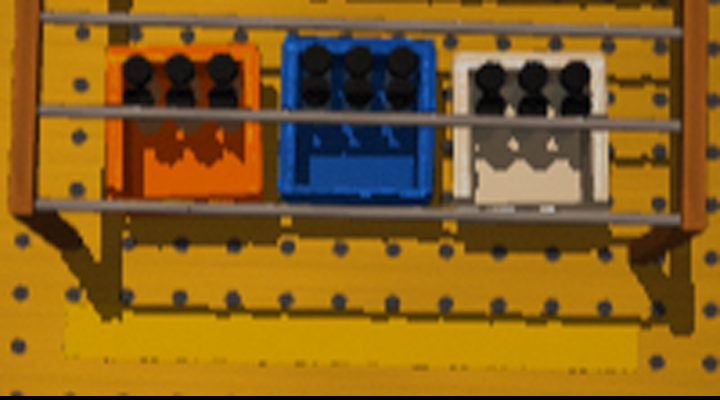

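View pics/c2.png

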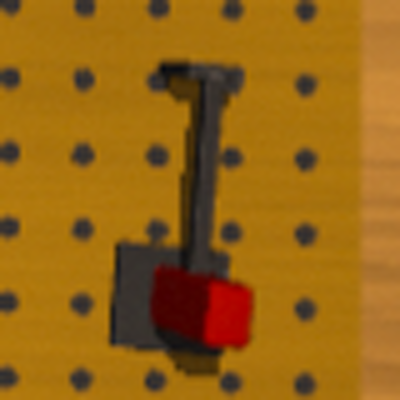

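The crops show the blue tote's lip outer edge at row ~155.5 (world x≈715). The hook's top face centre is at about (465.8,277.2), and the hook is turned a few degrees. Next I compute its yaw and the first move.

```bash
cat >> h.py <<'E'
from scipy.spatial.transform import Rotation as Ro
def go(p,yaw):
    s=r.sense();R=Ro.from_euler('xyz',s['tcp_rot'],degrees=True)
    T=Ro.from_euler('xyz',[180,0,yaw],degrees=True)
    l=R.inv().apply(np.array(p)-s['tool_pos'])/1000
    print('t',s['time'],'pos',np.round(s['tool_pos'],1),'rot',np.round(s['tcp_rot'],1),'lin',l.round(4).tolist(),'rot',(R.inv()*T).as_rotvec(degrees=True).round(2).tolist())
E
python3 - <<'E'
from h import *
s=snap('top')
q=lambda x,y,z:onz(s,420+x/5-.4,215+y/5-.4,z)
print('top',q(229,311,104).round(1))
a,b=q(200,265,54),q(213,75,54);d=b-a;print('bar',a.round(1),b.round(1),np.degrees(np.arctan2(d[1],d[0])))
a,b=q(110,343,12),q(118,242,12);d=b-a;print('foot',a.round(1),b.round(1),np.degrees(np.arctan2(d[1],d[0])),q(228,255,12).round(1))
go((450,100,250),170); go((418,-344,200),175)
E
```

```text
top [ 419.5 -346.   104. ]
bar [ 437.3 -347.8   54. ] [ 535.  -353.9   54. ] -3.5810433657152623
foot [ 391.3 -313.7   12. ] [ 444.8 -317.5   12. ] -4.054278078241084 [ 439.3 -376.4   12. ]
t 0.2 pos [261.2 539.8 249.6] rot [-179.9   -0.   154.2] lin [-0.3615, -0.3136, -0.0001] rot [-0.07, -0.02, -15.83]
t 0.2 pos [261.2 539.8 249.6] rot [-179.9   -0.   154.2] lin [-0.5262, -0.7271, 0.0504] rot [-0.07, -0.02, -20.83]
```

Call:
{"name": "servo_tool", "arguments": {
  "fingers": [0.085, 0.085, 0.085, 0.085, 0.085, 0.085, 0.085, 0.085, 0.085, 0.085],
  "linear": [
    [-0.036, -0.031, 0],
    [-0.072, -0.063, 0],
    [-0.108, -0.094, 0],
    [-0.145, -0.125, 0],
    [-0.181, -0.157, 0],
    [-0.217, -0.188, 0],
    [-0.253, -0.22, 0],
    [-0.289, -0.251, 0],
    [-0.325, -0.282, 0],
    [-0.361, -0.314, 0]
  ],
  "rotation": [
    [0, 0, -2],
    [0, 0, -4],
    [0, 0, -6],
    [0, 0, -8],
    [0, 0, -10],
    [0, 0, -12],
    [0, 0, -14],
    [0, 0, -16],
    [0, 0, -18],
    [0, 0, -22]
  ]
}}

```text
time: 1.2
tool_pos: [449.9, 98.3, 250.4]
tcp_rot: [180.0, 0.0, 176.3]
ft_force: [1.2, 0.3, 1.2]
finger_gap: 85.0
grip_force: 0.0
```

```bash
python3 -c "
from h import *
go((418,-345,220),176)"
```

```text
t 1.2 pos [449.9  98.3 250.4] rot [180.    0.  176.3] lin [0.003, -0.4444, 0.0303] rot [0.01, 0.03, 0.27]
```

Call:
{"name": "servo_tool", "arguments": {
  "fingers": [0.085, 0.085, 0.085, 0.085, 0.085, 0.085, 0.085, 0.085, 0.085, 0.085],
  "linear": [
    [0, -0.045, 0.003],
    [0, -0.09, 0.006],
    [0.001, -0.135, 0.009],
    [0.001, -0.18, 0.012],
    [0.002, -0.225, 0.015],
    [0.002, -0.27, 0.02],
    [0.003, -0.315, 0.025],
    [0.003, -0.36, 0.03],
    [0.003, -0.405, 0.03],
    [0.003, -0.444, 0.03]
  ],
  "rotation": [
    [0, 0, 0],
    [0, 0, 0],
    [0, 0, 0],
    [0, 0, 0],
    [0, 0, 0],
    [0, 0, 0],
    [0, 0, 0],
    [0, 0, 0],
    [0, 0, 0],
    [0, 0, 0]
  ]
}}

```text
time: 2.2
tool_pos: [416.1, -344.8, 219.9]
tcp_rot: [180.0, -0.0, 176.1]
ft_force: [0.5, -0.1, 0.9]
finger_gap: 85.2
grip_force: 0.0
```

```bash
python3 - <<'E'
from m import *
s=snap('wrist','w1.png')
m,l,st,c=mask(s,'red')
for i in range(1,len(st)):
    if st[i,4]>100: print('red',st[i],c[i],onz(s,*c[i],104).round(1), [onz(s,x,y,104).round(0).tolist() for x,y in cv2.boxPoints(cv2.minAreaRect(cv2.findNonZero((l==i).astype(np.uint8))))])
go((418,-345,79),176)
E
```

```text
red [ 302  182   33   43 1300] [318.00384615 202.64923077] [ 414.8 -345.5  104. ] [[400.0, -355.0, 104.0], [401.0, -334.0, 104.0], [431.0, -335.0, 104.0], [429.0, -358.0, 104.0]]
t 2.25 pos [ 415.1 -349.5  219.8] rot [-179.8   -0.   176. ] lin [-0.0026, 0.0052, 0.1408] rot [-0.18, -0.04, -0.0]
```

View pics/w1.png

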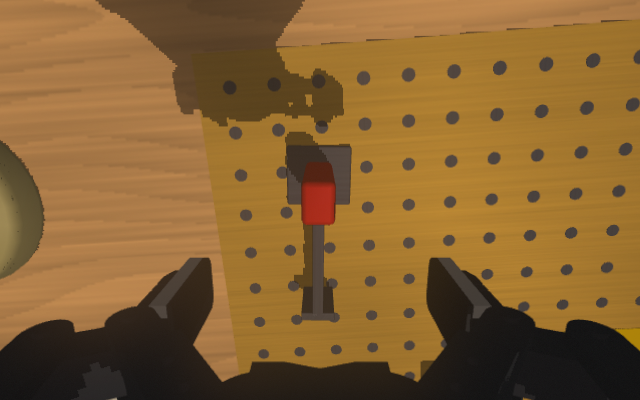

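The wrist view shows the handle (red at (318,203)) centred between the open fingers, with the bar pointing at the claw at (318,315). I descend part way and let it settle.

Call:
{"name": "servo_tool", "arguments": {
  "fingers": [0.085, 0.085, 0.085, 0.085],
  "linear": [
    [0, 0, 0.03],
    [0, 0, 0.06],
    [0, 0, 0.06],
    [0, 0, 0.06]
  ],
  "rotation": [
    [0, 0, 0],
    [0, 0, 0],
    [0, 0, 0],
    [0, 0, 0]
  ]
}}

```text
time: 2.65
tool_pos: [416.5, -342.2, 160.2]
tcp_rot: [179.9, -0.1, 176.2]
ft_force: [-0.6, -0.2, 1.2]
finger_gap: 85.3
grip_force: 0.0
```

```bash
python3 -c "
from h import *
go((416,-345.5,79),176)"
```

```text
t 2.65 pos [ 416.5 -342.2  160.2] rot [ 1.799e+02 -1.000e-01  1.762e+02] lin [0.0002, -0.0034, 0.0812] rot [0.07, -0.08, 0.18]
```

Call:
{"name": "servo_tool", "arguments": {
  "fingers": [0.085, 0.085, 0.085, 0.085, 0.01, 0.01, 0.01, 0.01, 0.01, 0.01],
  "linear": [
    [0, -0.003, 0.03],
    [0, -0.003, 0.06],
    [0, -0.003, 0.08],
    [0, -0.003, 0.081],
    [0, -0.003, 0.081],
    [0, -0.003, 0.081],
    [0, -0.003, 0.081],
    [0, -0.003, 0.081],
    [0, -0.003, 0.081],
    [0, -0.003, 0.081]
  ],
  "rotation": [
    [0, 0, 0],
    [0, 0, 0],
    [0, 0, 0],
    [0, 0, 0],
    [0, 0, 0],
    [0, 0, 0],
    [0, 0, 0],
    [0, 0, 0],
    [0, 0, 0],
    [0, 0, 0]
  ],
  "force": 70
}}

```text
time: 3.65
tool_pos: [417.4, -346.3, 80.7]
tcp_rot: [-179.9, 0.1, 176.2]
ft_force: [0.1, 0.9, 6.8]
finger_gap: 23.0
grip_force: 69.8
```

Call:
{"name": "servo_tool", "arguments": {
  "fingers": [0.01, 0.01, 0.01, 0.01, 0.01, 0.01, 0.01, 0.01, 0.01, 0.01],
  "linear": [
    [0, 0, -0.02],
    [0, 0, -0.045],
    [0, 0, -0.07],
    [-0.02, 0.02, -0.085],
    [-0.04, 0.05, -0.085],
    [-0.06, 0.08, -0.085],
    [-0.08, 0.12, -0.085],
    [-0.1, 0.16, -0.085],
    [-0.11, 0.2, -0.085],
    [-0.115, 0.24, -0.085]
  ],
  "rotation": [
    [0, 0, 0],
    [0, 0, 0],
    [0, 0, 0],
    [0, 0, -1],
    [0, 0, -2],
    [0, 0, -3],
    [0, 0, -3.8],
    [0, 0, -3.8],
    [0, 0, -3.8],
    [0, 0, -3.8]
  ]
}}

```text
time: 4.65
tool_pos: [547.8, -112.1, 163.9]
tcp_rot: [180.0, -0.0, 180.0]
ft_force: [0.5, -0.0, -2.2]
finger_gap: 23.4
grip_force: 69.0
```

```bash
python3 -c "
from h import *
go((555,5,165),180)"
```

```text
t 4.65 pos [ 547.8 -112.1  163.9] rot [180.  -0. 180.] lin [-0.0071, 0.1171, -0.001] rot [0.01, -0.03, -0.02]
```

Call:
{"name": "servo_tool", "arguments": {
  "fingers": [0.01, 0.01, 0.01, 0.01, 0.01, 0.01, 0.01],
  "linear": [
    [0, 0.03, 0],
    [-0.007, 0.06, 0],
    [-0.007, 0.09, 0],
    [-0.007, 0.11, 0],
    [-0.007, 0.117, 0],
    [-0.007, 0.117, 0],
    [-0.007, 0.117, 0]
  ],
  "rotation": [
    [0, 0, 0],
    [0, 0, 0],
    [0, 0, 0],
    [0, 0, 0],
    [0, 0, 0],
    [0, 0, 0],
    [0, 0, 0]
  ]
}}

```text
time: 5.35
tool_pos: [554.4, 2.4, 164.1]
tcp_rot: [-180.0, -0.0, 180.0]
ft_force: [0.1, -0.7, -0.6]
finger_gap: 23.1
grip_force: 69.0
```

```bash
python3 - <<'E'
from h import *
s=snap('wrist');t=snap('top')
f=cv2.resize(s['frame'],(480,300));g=cv2.resize(t['frame'][100:220,220:420],None,fx=4,fy=4,interpolation=cv2.INTER_CUBIC)[:300+180]
o=np.zeros((600,800,3),np.uint8);o[:400,:640]=s['frame'];o[400:600,640-333:640]=cv2.resize(t['frame'][100:220,220:420],(333,200))
cv2.imwrite('pics/w2.png',o[:,:,::-1])
go((630,5,165),180)
E
```

```text
t 5.45 pos [554.5   2.  164.2] rot [-180.    -0.   179.9] lin [-0.0755, 0.0031, -0.0008] rot [-0.02, -0.01, -0.1]
```

View pics/w2.png

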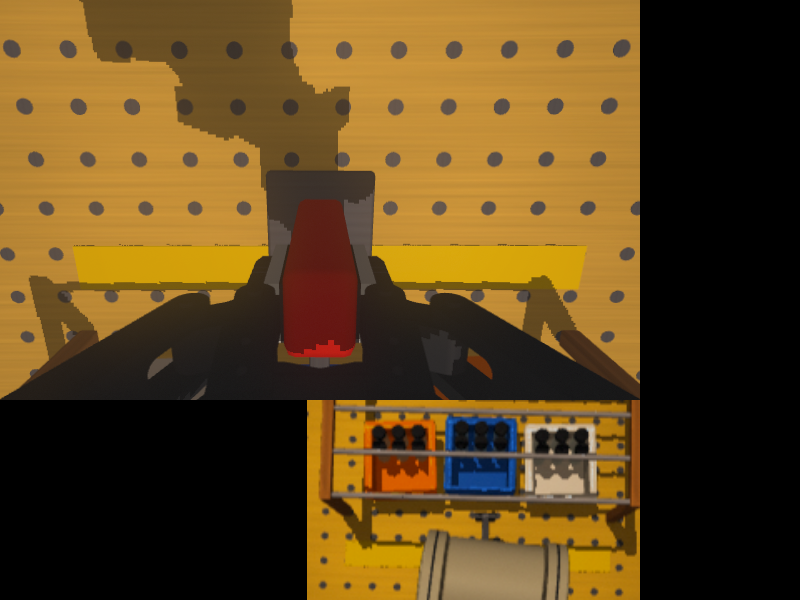

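The wrist view shows the hook held straight, and the strip's near edge on row 246 from column 73 to 586. The top inset shows the claw at about (327,170), in front of the blue tote.

```bash
python3 - <<'E'
from h import *
s=snap('wrist');t=snap('top')
print('strip',onz(s,73,246,4).round(1),onz(s,586,246,4).round(1))
print('claw',onz(t,327,169.7,138).round(1), 'front edge of row',[onz(t,327,v,138).round(1)[0] for v in(168.5,171)])
print('tote x range y', onz(t,302.5,145,64).round(1),onz(t,346,145,64).round(1))
# lip via brightness profile
h=t['frame'][130:162,312:340].astype(int).mean(1);print([(130+i,x.round().astype(int).tolist()) for i,x in enumerate(h)][14:])
print([onz(t,325,v,64).round(1)[0] for v in (150,152,155,156)])
go((630,5,165),180)
E
```

```text
strip [ 602.7 -204.2    4. ] [603.4 224.2   4. ]
claw [671.   1. 138.] front edge of row [np.float64(673.9), np.float64(667.9)]
tote x range y [743.1  64.3  64. ] [746.  -48.2  64. ]
[(144, [19, 67, 137]), (145, [19, 68, 138]), (146, [19, 68, 137]), (147, [19, 67, 137]), (148, [19, 67, 136]), (149, [19, 68, 137]), (150, [19, 67, 136]), (151, [20, 68, 138]), (152, [23, 77, 155]), (153, [20, 70, 141]), (154, [10, 37, 78]), (155, [6, 28, 60]), (156, [15, 30, 55]), (157, [87, 77, 74]), (158, [133, 115, 102]), (159, [116, 100, 90]), (160, [82, 65, 48]), (161, [79, 55, 13])]
[np.float64(731.5), np.float64(726.3), np.float64(718.5), np.float64(715.9)]
t 5.55 pos [554.5   2.2 164.3] rot [-180.    -0.   179.9] lin [-0.0755, 0.003, -0.0008] rot [-0.01, -0.01, -0.1]
```

Call:
{"name": "servo_tool", "arguments": {
  "fingers": [0.01, 0.01, 0.01, 0.01, 0.01, 0.01],
  "linear": [
    [-0.02, 0.002, 0],
    [-0.04, 0.004, 0],
    [-0.06, 0.004, 0],
    [-0.077, 0.004, 0],
    [-0.077, 0.004, 0],
    [-0.077, 0.004, 0]
  ],
  "rotation": [
    [0, 0, 0],
    [0, 0, 0],
    [0, 0, 0],
    [0, 0, 0],
    [0, 0, 0],
    [0, 0, 0]
  ]
}}

```text
time: 6.15
tool_pos: [631.2, 6.6, 163.8]
tcp_rot: [-180.0, -0.1, 179.9]
ft_force: [-0.3, 0.1, -2.1]
finger_gap: 23.8
grip_force: 68.9
```

Call:
{"name": "servo_tool", "arguments": {
  "fingers": [0.01, 0.01, 0.01, 0.01, 0.01, 0.01],
  "linear": [
    [0, 0, 0.012],
    [0, 0, 0.024],
    [0, 0, 0.036],
    [0, 0, 0.048],
    [0, 0, 0.055],
    [0, 0, 0.055]
  ],
  "rotation": [
    [0, 0, 0],
    [0, 0, 0],
    [0, 0, 0],
    [0, 0, 0],
    [0, 0, 0],
    [0, 0, 0]
  ]
}}

```text
time: 6.75
tool_pos: [630.2, 7.2, 107.2]
tcp_rot: [180.0, -0.2, 180.0]
ft_force: [-1.1, -0.2, -2.3]
finger_gap: 23.0
grip_force: 68.9
```

```bash
python3 - <<'E'
from h import *
s=snap('side');t=snap('top')
o=np.zeros((600,800,3),np.uint8)
o[:400,:500]=cv2.resize(s['frame'][90:290,260:510],(500,400),interpolation=cv2.INTER_CUBIC)
o[400:600,:400]=cv2.resize(t['frame'][100:200,230:430],(400,200),interpolation=cv2.INTER_CUBIC)
cv2.imwrite('pics/c3.png',o[:,:,::-1])
go((530,5,110),180)
E
```

```text
t 6.85 pos [631.6   7.1 109.3] rot [-180.   -0.  180.] lin [0.1016, -0.0022, -0.0007] rot [-0.0, -0.0, -0.03]
```

View pics/c3.png

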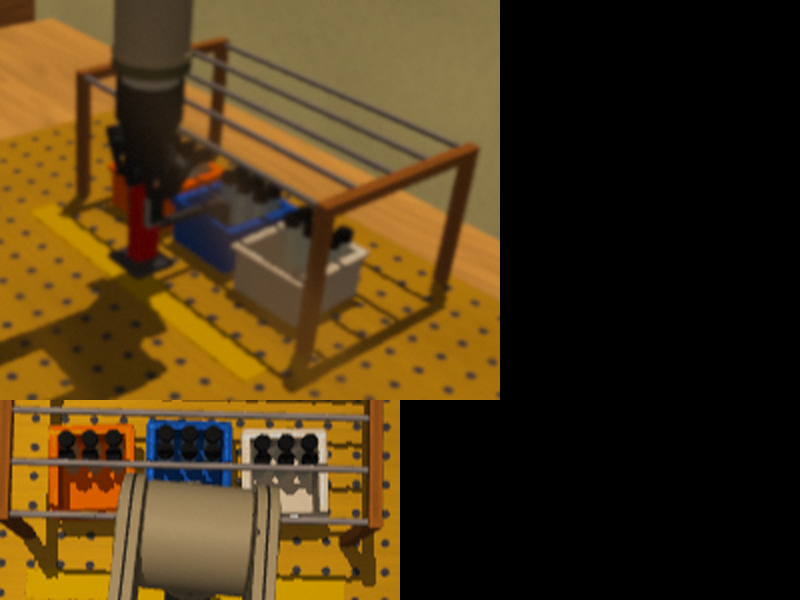

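The side crop shows the bar passing over the blue lip with the claw inside the tote, and the readings show no contact force. I pull steadily.

Call:
{"name": "servo_tool", "arguments": {
  "fingers": [0.01, 0.01, 0.01, 0.01, 0.01, 0.01, 0.01, 0.01, 0.01, 0.01],
  "linear": [
    [0.007, 0, 0],
    [0.014, 0, 0],
    [0.021, 0, 0],
    [0.028, 0, 0],
    [0.035, 0, 0],
    [0.042, 0, 0],
    [0.049, 0, 0],
    [0.056, 0, 0],
    [0.063, 0, 0],
    [0.07, 0, 0]
  ],
  "rotation": [
    [0, 0, 0],
    [0, 0, 0],
    [0, 0, 0],
    [0, 0, 0],
    [0, 0, 0],
    [0, 0, 0],
    [0, 0, 0],
    [0, 0, 0],
    [0, 0, 0],
    [0, 0, 0]
  ]
}}

```text
time: 7.85
tool_pos: [561.2, 7.1, 109.5]
tcp_rot: [-180.0, 0.0, 180.0]
ft_force: [3.1, -0.9, -2.5]
finger_gap: 23.6
grip_force: 69.4
```

Call:
{"name": "servo_tool", "arguments": {
  "fingers": [0.01, 0.01, 0.01, 0.01, 0.01, 0.01, 0.01, 0.01, 0.01, 0.01],
  "linear": [
    [0.007, 0, 0],
    [0.014, 0, 0],
    [0.021, 0, 0],
    [0.028, 0, 0],
    [0.034, 0, 0],
    [0.04, 0, 0],
    [0.044, 0, 0],
    [0.047, 0, 0],
    [0.048, 0, 0],
    [0.048, 0, 0]
  ],
  "rotation": [
    [0, 0, 0],
    [0, 0, 0],
    [0, 0, 0],
    [0, 0, 0],
    [0, 0, 0],
    [0, 0, 0],
    [0, 0, 0],
    [0, 0, 0],
    [0, 0, 0],
    [0, 0, 0]
  ]
}}

```text
time: 8.85
tool_pos: [513.4, 7.2, 109.3]
tcp_rot: [-180.0, -0.0, 180.0]
ft_force: [1.9, 0.4, -0.1]
finger_gap: 23.2
grip_force: 69.5
```

```bash
python3 - <<'E'
from h import *
s=snap('side');t=snap('top')
o=np.zeros((600,800,3),np.uint8)
o[:400,:500]=cv2.resize(s['frame'][110:310,240:490],(500,400),interpolation=cv2.INTER_CUBIC)
o[400:600,:400]=cv2.resize(t['frame'][115:215,230:430],(400,200),interpolation=cv2.INTER_CUBIC)
cv2.imwrite('pics/c4.png',o[:,:,::-1])
go((513,5,110),180)
E
```

```text
t 8.95 pos [513.4   7.1 109.1] rot [180.  -0. 180.] lin [0.0004, -0.0021, -0.0009] rot [0.0, -0.03, -0.03]
```

View pics/c4.png

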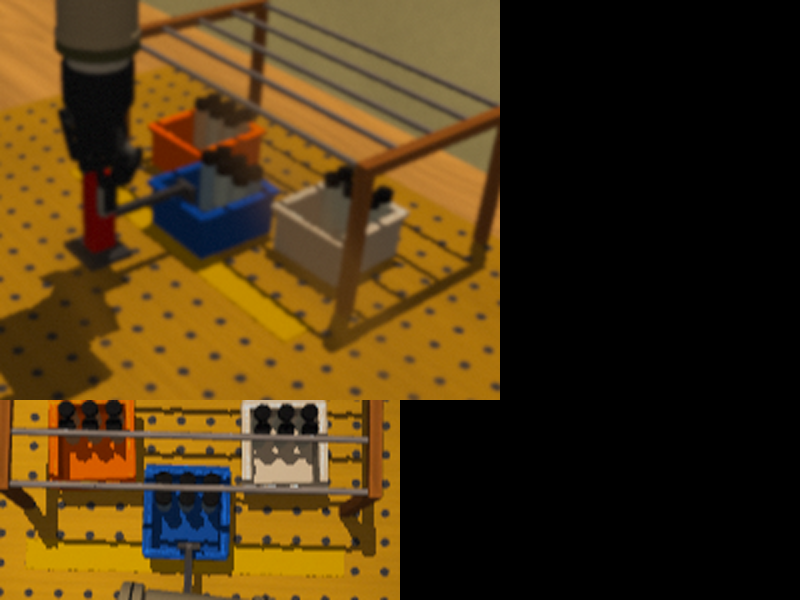

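The tote has come out square, with its lip over the strip at about row 195. I ease the claw off the lip, lift and back away.

Call:
{"name": "servo_tool", "arguments": {
  "fingers": [0.01, 0.01, 0.01, 0.01, 0.01, 0.01, 0.01, 0.01],
  "linear": [
    [-0.005, 0, 0],
    [-0.01, 0, 0],
    [-0.01, 0, -0.015],
    [-0.01, 0, -0.03],
    [-0.01, 0, -0.045],
    [-0.01, 0, -0.06],
    [-0.01, 0, -0.07],
    [-0.01, 0, -0.07]
  ],
  "rotation": [
    [0, 0, 0],
    [0, 0, 0],
    [0, 0, 0],
    [0, 0, 0],
    [0, 0, 0],
    [0, 0, 0],
    [0, 0, 0],
    [0, 0, 0]
  ]
}}

```text
time: 9.75
tool_pos: [524.9, 7.0, 182.0]
tcp_rot: [-180.0, 0.2, 180.0]
ft_force: [0.4, 0.4, -1.6]
finger_gap: 23.6
grip_force: 69.4
```

Call:
{"name": "servo_tool", "arguments": {
  "fingers": [0.01, 0.01, 0.01, 0.01, 0.01, 0.01, 0.01, 0.01, 0.01],
  "linear": [
    [0.015, 0, 0],
    [0.03, 0, 0],
    [0.045, 0, 0],
    [0.06, 0, 0],
    [0.075, 0, 0],
    [0.085, -0.01, 0],
    [0.095, -0.03, 0],
    [0.095, -0.04, 0],
    [0.095, -0.04, 0]
  ],
  "rotation": [
    [0, 0, 0],
    [0, 0, 0],
    [0, 0, 0],
    [0, 0, 0],
    [0, 0, 0],
    [0, 0, 0],
    [0, 0, 0],
    [0, 0, 0],
    [0, 0, 0]
  ]
}}

```text
time: 10.65
tool_pos: [428.5, -33.7, 179.1]
tcp_rot: [-180.0, 0.0, 179.9]
ft_force: [0.5, -0.3, -1.3]
finger_gap: 23.5
grip_force: 69.4
```

```bash
python3 - <<'E'
from m import *
t=snap('top','t5.png')
m,l,st,c=mask(t,'blue')
ys,xs=np.nonzero(m)
f=t['frame']
h=f[182:204,312:336].astype(int).mean(1);print([(182+i,x.round().astype(int).tolist()) for i,x in enumerate(h)])
print([(v,onz(t,323,v,64).round(1)[0]) for v in (190,193,196)])
go((428,-33,81.5),180)
E
```

```text
[(182, [19, 66, 134]), (183, [18, 66, 134]), (184, [17, 59, 121]), (185, [11, 40, 84]), (186, [7, 27, 58]), (187, [9, 36, 76]), (188, [16, 56, 116]), (189, [19, 67, 137]), (190, [22, 78, 157]), (191, [24, 84, 169]), (192, [20, 73, 149]), (193, [18, 66, 136]), (194, [46, 61, 98]), (195, [79, 59, 4]), (196, [91, 66, 0]), (197, [91, 66, 0]), (198, [91, 66, 0]), (199, [91, 66, 0]), (200, [90, 65, 0]), (201, [91, 63, 2]), (202, [144, 98, 12]), (203, [183, 126, 15])]
[(190, np.float64(627.7)), (193, np.float64(620.0)), (196, np.float64(612.2))]
t 10.7 pos [428.7 -33.1 179.1] rot [180.    0.  179.9] lin [0.0007, 0.0, 0.0976] rot [0.02, 0.0, -0.12]
```

The lip's middle is at x≈623, which is the strip's centre line. I lower the hook, slowly at the end.

Call:
{"name": "servo_tool", "arguments": {
  "fingers": [0.01, 0.01, 0.01, 0.01, 0.01, 0.01, 0.01, 0.01, 0.01, 0.01],
  "linear": [
    [0, 0, 0.02],
    [0, 0, 0.045],
    [0, 0, 0.07],
    [0, 0, 0.085],
    [0, 0, 0.09],
    [0, 0, 0.093],
    [0, 0, 0.095],
    [0, 0, 0.097],
    [0, 0, 0.098],
    [0, 0, 0.098]
  ],
  "rotation": [
    [0, 0, 0],
    [0, 0, 0],
    [0, 0, 0],
    [0, 0, 0],
    [0, 0, 0],
    [0, 0, 0],
    [0, 0, 0],
    [0, 0, 0],
    [0, 0, 0],
    [0, 0, 0]
  ]
}}

```text
time: 11.7
tool_pos: [428.8, -32.9, 81.6]
tcp_rot: [-180.0, 0.0, 180.0]
ft_force: [-1.6, 0.1, -2.3]
finger_gap: 23.2
grip_force: 69.5
```

Call:
{"name": "servo_tool", "arguments": {
  "fingers": [0.01, 0.01, 0.01, 0.01],
  "linear": [
    [0, 0, 0.001],
    [0, 0, 0.0015],
    [0, 0, 0.0015],
    [0, 0, 0.0015]
  ],
  "rotation": [
    [0, 0, 0],
    [0, 0, 0],
    [0, 0, 0],
    [0, 0, 0]
  ]
}}

```text
time: 12.1
tool_pos: [428.8, -32.9, 80.7]
tcp_rot: [-180.0, 0.0, 180.0]
ft_force: [-3.7, 0.9, 5.8]
finger_gap: 23.3
grip_force: 70.3
```

Contact. Now I release slowly and rise.

Call:
{"name": "servo_tool", "arguments": {
  "fingers": [0.03, 0.04, 0.06, 0.085, 0.085, 0.085, 0.085, 0.085],
  "linear": [
    [0, 0, 0],
    [0, 0, 0],
    [0, 0, 0],
    [0, 0, 0],
    [0, 0, 0],
    [0, 0, -0.01],
    [0, 0, -0.03],
    [0, 0, -0.05]
  ],
  "rotation": [
    [0, 0, 0],
    [0, 0, 0],
    [0, 0, 0],
    [0, 0, 0],
    [0, 0, 0],
    [0, 0, 0],
    [0, 0, 0],
    [0, 0, 0]
  ]
}}

```text
time: 12.9
tool_pos: [428.2, -32.7, 130.7]
tcp_rot: [180.0, -0.0, 180.0]
ft_force: [0.9, -0.4, 0.4]
finger_gap: 85.1
grip_force: 0.0
```

Call:
{"name": "servo_tool", "arguments": {
  "fingers": [0.085, 0.085, 0.085, 0.085, 0.085],
  "linear": [
    [0, 0, -0.04],
    [0, 0, -0.08],
    [0, 0, -0.12],
    [0, 0, -0.12],
    [0, 0, -0.12]
  ],
  "rotation": [
    [0, 0, 0],
    [0, 0, 0],
    [0, 0, 0],
    [0, 0, 0],
    [0, 0, 0]
  ]
}}

```text
time: 13.4
tool_pos: [429.3, -32.9, 251.6]
tcp_rot: [-180.0, 0.2, 180.0]
ft_force: [-0.3, -0.7, -1.1]
finger_gap: 85.3
grip_force: 0.0
```

```bash
python3 - <<'E'
from h import *
snap('side','s6.png')
E
```

```text
(no output)
```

View pics/s6.png

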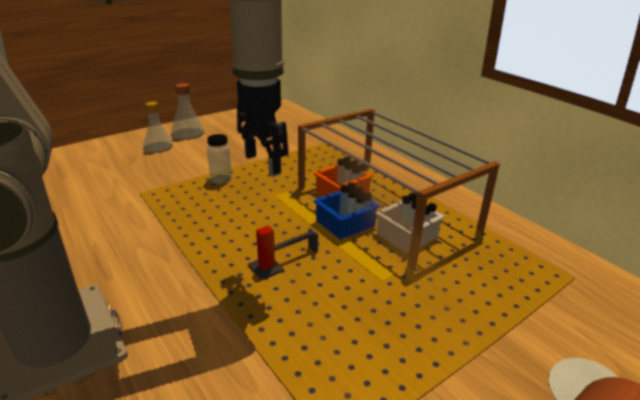

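The hook stands upright with its handle at (265,250) and its claw at (314,242). It is clear of the blue tote at (345,213), which sits square with its lip on the strip.

```bash
python3 -c "
from bench import r
print(r.hand_in())"
```

```text
the job is handed in; nothing more can be done
None
```

The job is handed in at about 13.5 s of the 59 s allowed: the blue tote's lip measured about on the yellow strip's middle line and the hook stands upright clear of the tote, but hand-in returned no verdict.

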